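# Test-run the dust extractor from its control desk

### The job

Give the workshop's dust extractor a quick test run from its control desk: press the square start button fully down with the fingertips and let it come up again, then press the mushroom-headed stop button fully down and let it come up too. Press gently, do not grip or lift anything, and finish with the arm withdrawn. Do not touch the small round jog button or the bar-shaped selector knob, nor disturb the loose things lying around the desk.

Things in the scene. Friction and masses are not known exactly. Their poses are not given: they have to be found in the camera images.
- desk: control desk of the dust extractor: a grey box with a plain aluminium top panel, 190 x 190 x 70 mm high, fixed to the bench, standing square or turned. Origin: centre of its underside, z up, x and y along its sides. Its four controls sit on the panel in a square, 80 mm apart (each 40 mm from the centre line in the desk's x and y); which control is in which of the four places varies
- start_unit: the start button with its square grey bezel (46 x 46 x 8 mm). Origin: on the panel (70 mm above the bench) under the button's centre, z up
- start_top (a point): centre of the flat top of the start button: a square black push button, 36 x 36 mm, its top 22 mm above the panel when up. The point moves with the button
- start (a joint): how far the start button is pressed: 0 up, 0.007 m fully down; pressed straight down it is sprung (0.7 N per mm, about 5 N fully down, then a hard stop) and comes back to 0 by itself when let go
- stop_unit: the stop button with its round grey bezel (38 mm across, 8 mm high). Origin: on the panel under the button's centre, z up
- stop_top (a point): centre of the top of the stop button: a black mushroom head, 46 mm across, overhanging its narrow stem, gently domed with a flat 20 mm across on top, 30 mm above the panel when up. The point moves with the button
- stop (a joint): how far the stop button is pressed: 0 up, 0.007 m fully down; the same spring as the start button. Both heads can also be pulled up by 3 mm if gripped, which must not happen
- jog_unit: the jog button, to be left alone: a small round black push button 20 mm across, top 20 mm above the panel, in a round grey bezel 28 mm across. Origin: on the panel under its centre
- jog (a joint): how far the jog button is pressed: 0 up, 0.007 m fully down (same spring)
- selector_unit: the selector, to be left alone: a black bar-shaped knob (bar 42 x 11 mm on a disc 40 mm across, top 32 mm above the panel) on a round grey plate 48 mm across. Origin: on the panel under its centre
- selector_pointer (a point): the end of the selector's bar, 21 mm out from the knob's axis and 23 mm above the panel, by the white line; it goes round with the knob, which turns easily
- glue_mid (a point): loose white glue bottle, standing, 56 mm across, 125 mm tall, to be left alone; the point is at its centre, half-way up
- offcut_mid (a point): loose pine offcut, 90 x 45 x 45 mm, to be left alone; the point is at its centre
- screwjar_mid (a point): loose glass jar with steel lid, 60 mm across, 70 mm tall, to be left alone; the point is at its centre, half-way up
- screwdriver_grip (a point): loose screwdriver, 190 mm long, with a wooden handle, lying on the bench, to be left alone; the point is in the middle of its handle

How it is judged:
By the outcome, as a careful person would: the job done as asked, in the order asked, and still so for the second after the job is handed in, with the robot touching nothing.
It also fails if it takes over 42 s, if anything falls off the work surface, if the arm or the gripper's body presses on something with over 40 N, if the wrist force passes 120 N, or if a joint passes its speed limit or range.

### The arm

A 6-joint arm with a two-finger parallel gripper is mounted at the origin on the work surface. World frame = base frame: x ahead of the robot, y to its left, z up, the work surface at z = 0. Lengths are in m, angles in rad, forces in N, time in s.
With the tool pointing down it reaches from about 0.35 to 0.775 m from the base axis. Payload 5.5 kg.
Tool frame: the origin (TCP) lies on the centre line of the jaws, within the pads' length; the fingertips stand 11 mm ahead of it and the grasp point (between the pads) lies 8 mm behind it; z points along the fingers, y is the direction in which the jaws open and shut (so a half turn about z gives the same grasp; the last joint's range is limited). The gripper opens to 85 mm and grips with 20 to 120 N. Pads are 22 mm wide; open, the fingers measure 114 mm over their backs; the gripper's body (76 mm by 85 mm) begins 54 mm behind the grasp point. The pads swing forward as they close: fully open they stand 13 mm farther back than shut.
Start: joints at [-0.14, 0.313, 0.046, 1.304, 0, 1.431], TCP at [0.575, -0, 0.242] pointing down, gripper open.
Joint ranges: [-2.76, 2.76], [-0.86, 1.69], [-1.03, 1.26], [-2.2, 2.34], [-1.47, 1.5], [-3.14, 3.14]. Speed limits (rad/s): [2.57, 2.57, 3.14, 3.14, 3.14, 3.14].

### API

Orientations are given as a unit quaternion [w, x, y, z].
In Python, from workcell import env, imaging, order gives the robot as it stands. The module is installed in compiled form; this text tells all that it offers.
- The arm moves only by the tool move_arm, never from a script. Its argument "deltas" is one flat list of numbers, 7 for each row, row after row: the gripper's target within -1 to 1 (shut at 1, half-way at 0, fully open at -1), then the shift along the tool's x, y, z in m, then the turn, a rotation vector about the tool's x, y, z in degrees. In form: [jaw, tx, ty, tz, ax, ay, az, jaw, tx, ty, tz, ax, ay, az, ...]. A call has 1 to 10 rows; each row shifts and turns the commanded pose from where the row before left it, along the tool's axes as they then stand; what a row does not reach is not made up. A row lasts 1/8 s, in which the tool goes at most 62.5 mm and 10.7 degrees, less where a joint would pass 70% of its speed; a pose out of reach is approached as far as the arm can. A call is refused whole if a number of a shift passes 0.0625 or a number of a turn 10.7, either way. A call with a gripper value outside its range is refused whole. The fingers move at their own pace and stop on an object; "squeeze" is the grip in N (left out, the last holds). Time passes only in rows, so rows that do not move let the fingers close. It gives the time, the measured TCP pose, the force and the opening at its end, in the units of the state.
- env.get_state(): the state, without advancing time (a new reading comes with each control period).
- imaging.read_camera(name): name is "scene" or "side" or "wrist"; returns a dict with "img" (400x640x3 uint8, red, green, blue), "z_map" (400x640 float32, m along the optical axis (not along the pixel's ray), 0 where there is no reading), "fx", "fy", "cx", "cy" (pixels), "rvec" (rotation vector, rad) and "tvec" (3), from world to camera coordinates, as OpenCV has them. Camera axes: x right, y down, z forward; pixel columns grow to the right and rows downward; lengths in m; the calibration is good to about 2 mm. A picture is of the moment at which its call begins.
- order.hand_in(): hands the job in, once; it reports no verdict.
Trained networks look in a picture, given as the dict that the camera call returned (one of the last four; its "shot" number tells which), for a name from the list of things; names that differ only in an ending like _2 or _b are one class to them, and where a whole thing is asked for, a point or a joint stands for the part that bears it (a point fixed in the world has none). Each returns a list of dicts, best first, with "confidence" (0 to 1); they miss things now and then, are a little off and sometimes report something else, mostly with a low value. They report only what shows in the picture. A call takes as long as a camera call.
- imaging.recognise(picture, thing): "centre" ([column, row] in pixels, amid what is visible of it).
- imaging.cut_out(picture, thing): "mask" (400x640 bool, what is visible of it) and "centre" ([column, row] in pixels, amid what is visible of it).
The state is a dict: "clock": time; "joint_pos": joint angles; "qvel": joint speeds; "tau": joint torques, N m; "tcp_pos": TCP position; "orientation": TCP orientation; "wrist_force": force on the tool from outside, world axes, zero at the start; "ft_torque": the same for the moment, N m; "finger_gap": finger opening in m.
Only numpy, scipy, OpenCV 4.12 (cv2) and the standard library are available. Lean on these libraries where they do the work, as an engineer would, in place of code of your own. Each camera call takes 0.05 s, during which the arm holds its last target.

## Working session

There is one attempt and no reset: what is moved stays moved. The work goes in short steps, Python scripts to look and compute and a tool call to move; the robot and the scene stay as the last step left them, time stands still between calls to the robot, and variables do not carry over. Pictures are saved under pics/ and viewed, and the job is handed in when it is done.

Besides the shell and the picture viewer there is one more tool, called after ">>>" by a JSON object that holds its "name" and its "arguments", one argument or row to a line. move_arm: Moves the arm, as the interface text tells. Its arguments: {"type":"object","properties":{"deltas":{"type":"array"},"squeeze":{"type":"number"}},"required":["deltas"]}

```bash
mkdir -p pics
cat > h.py <<'E'
import numpy as np, cv2
from workcell import env, imaging, order
def w(p,u,v,z):
    R,_=cv2.Rodrigues(np.array(p['rvec'],float)); t=np.array(p['tvec'],float).ravel()
    c=np.stack([(u-p['cx'])/p['fx']*z,(v-p['cy'])/p['fy']*z,z],-1)
    return (c-t)@R
E
python3 - <<'E'
from h import *
print(env.get_state())
for c in ['scene','side','wrist']:
    p=imaging.read_camera(c); cv2.imwrite(f'pics/{c}0.png',p['img'][:,:,::-1])
    for n in ['start_top','stop_top','jog_unit','selector_unit','desk','glue_mid','offcut_mid','screwjar_mid','screwdriver_grip']:
        for r in imaging.cut_out(p,n)[:2]:
            m=r['mask']&(p['z_map']>0); v,u=np.nonzero(m)
            if len(u)==0: continue
            P=w(p,u,v,p['z_map'][m]); print(c,n,round(r['confidence'],2),np.round(r['centre']),len(u),'med',np.round(np.median(P,0),3),'lo',np.round(np.percentile(P,2,axis=0),3),'hi',np.round(np.percentile(P,98,axis=0),3))
E
```

```text
{'clock': 0.0, 'joint_pos': array([-1.39612046e-01,  3.13993506e-01,  4.49617159e-02,  1.30356190e+00,
        6.93929950e-06,  1.43120801e+00]), 'qvel': array([-0.00182508, -0.00104565,  0.00045197,  0.0012714 ,  0.00014764,
       -0.00056228]), 'tau': array([-2.90074182e-03, -4.80629075e+01,  2.98531097e+01,  1.95313990e-02,
       -3.83516899e-04, -4.27451073e-05]), 'tcp_pos': array([5.74516991e-01, 5.33470656e-05, 2.41405691e-01]), 'orientation': array([-7.19795163e-04,  7.07114887e-01,  7.07098104e-01, -5.38089526e-04]), 'wrist_force': array([-0.67297309,  0.13930986, -0.01881447]), 'ft_torque': array([ 0.05851317, -0.02268431,  0.00648568]), 'finger_gap': 0.08544570304355019}
scene start_top 0.74 [312. 177.] 190 med [0.583 0.002 0.09 ] lo [ 0.56  -0.02   0.077] hi [0.598 0.022 0.094]
scene stop_top 0.46 [353. 164.] 139 med [0.539 0.105 0.097] lo [0.52  0.087 0.089] hi [0.553 0.124 0.101]
scene selector_unit 0.7 [389. 208.] 794 med [0.65  0.191 0.069] lo [ 0.567  0.168 -0.   ] hi [0.661 0.218 0.124]
scene selector_unit 0.56 [345. 188.] 228 med [0.617 0.077 0.083] lo [0.596 0.05
[... 3099 characters left out ...]
7] hi [0.658 0.151 0.071]
wrist glue_mid 0.81 [376.   4.] 286 med [0.628 0.168 0.021] lo [0.613 0.167 0.006] hi [0.645 0.174 0.037]
wrist glue_mid 0.18 [352. 100.] 2255 med [0.602 0.077 0.084] lo [0.583 0.056 0.075] hi [0.623 0.099 0.103]
wrist offcut_mid 0.93 [234. 282.] 2109 med [ 0.47  -0.128  0.043] lo [ 0.411 -0.168  0.001] hi [ 0.519 -0.01   0.245]
wrist offcut_mid 0.35 [265.  62.] 2533 med [0.53  0.106 0.098] lo [0.509 0.086 0.092] hi [0.549 0.126 0.101]
wrist screwjar_mid 0.77 [458. 124.] 3803 med [0.703 0.057 0.069] lo [0.684 0.031 0.012] hi [0.735 0.081 0.071]
wrist screwdriver_grip 0.65 [381. 292.] 1723 med [ 0.651 -0.147  0.022] lo [ 0.629 -0.205  0.012] hi [ 0.684 -0.035  0.026]
```

View pics/wrist0.png

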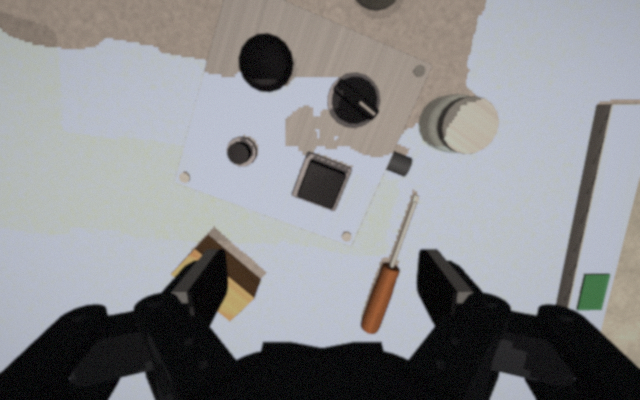

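View pics/side0.png

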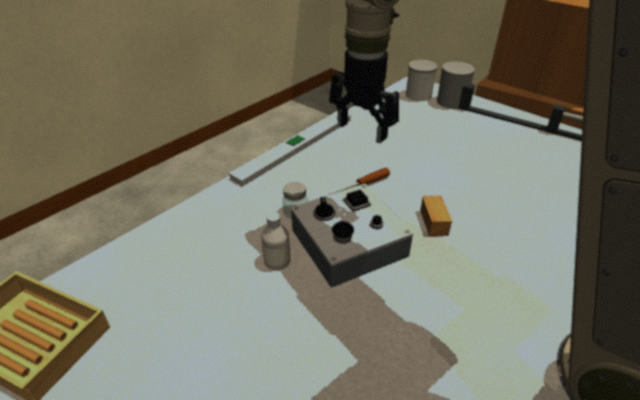

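View pics/scene0.png

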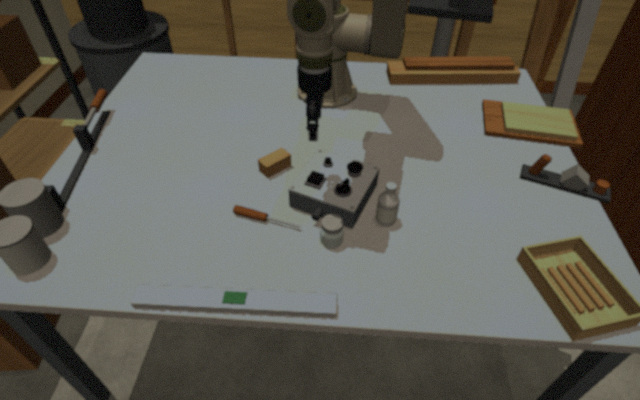

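The wrist picture shows the start button at (322,184), the stop at (266,62), the selector at (354,100) and the jog at (240,152). The desk is turned about -21°. In world coordinates the start is at (0.575, 0.004) and the stop at (0.529, 0.106). I'll shut the jaws, align with the desk and come down over the start button.

>>> {"name": "move_arm", "arguments": {
  "deltas": [1,0.004,0,0,0,0,10.5,1,0,0,0,0,0,10.5,1,0,0,0.03,0,0,0,1,0,0,0.03,0,0,0,1,0,0,0.03,0,0,0,1,0,0,0.02,0,0,0,1,0,0,0,0,0,0,1,0,0,0,0,0,0],
  "squeeze": 20
}}

```text
clock: 2.5
tcp_pos: [0.5756, 0.0039, 0.1332]
orientation: [0.0, 0.824, 0.566, 0.0]
wrist_force: [0.6, -0.3, -0.2]
finger_gap: 0.0001
```

Run:
```python
from h import *
p=imaging.read_camera('wrist'); q=imaging.read_camera('side')
cv2.imwrite('pics/a.png',np.vstack([p['img'][:,:,::-1],cv2.resize(q['img'][120:280,240:480,::-1],(640,427))])[:800:1,:][::1])
im=cv2.imread('pics/a.png'); cv2.imwrite('pics/a.png',cv2.resize(im,(464,600)))
for n in ['start_top','stop_top','selector_unit','jog_unit']:
  for r in imaging.cut_out(p,n)[:2]:
    m=r['mask']&(p['z_map']>0); v,u=np.nonzero(m)
    P=w(p,u,v,p['z_map'][m]); print(n,round(r['confidence'],2),np.round(r['centre']),len(u),np.round(np.median(P,0),3),np.round(np.percentile(P,3,axis=0),3),np.round(np.percentile(P,97,axis=0),3))
```

```text
start_top 0.92 [325. 218.] 2617 [0.578 0.011 0.092] [ 0.56  -0.006  0.081] [0.594 0.024 0.093]
stop_top 0.66 [169.  90.] 6358 [0.532 0.105 0.098] [0.512 0.086 0.092] [0.549 0.124 0.101]
stop_top 0.44 [164.  88.] 6650 [0.533 0.105 0.098] [0.512 0.086 0.076] [0.549 0.124 0.101]
selector_unit 0.91 [319.  92.] 5829 [0.604 0.077 0.084] [0.583 0.057 0.075] [0.623 0.098 0.103]
jog_unit 0.8 [191. 225.] 1781 [0.505 0.033 0.086] [0.492 0.02  0.072] [0.513 0.044 0.091]
jog_unit 0.25 [320. 223.] 2591 [0.578 0.011 0.092] [ 0.56  -0.006  0.081] [0.594 0.024 0.093]
```

View pics/a.png

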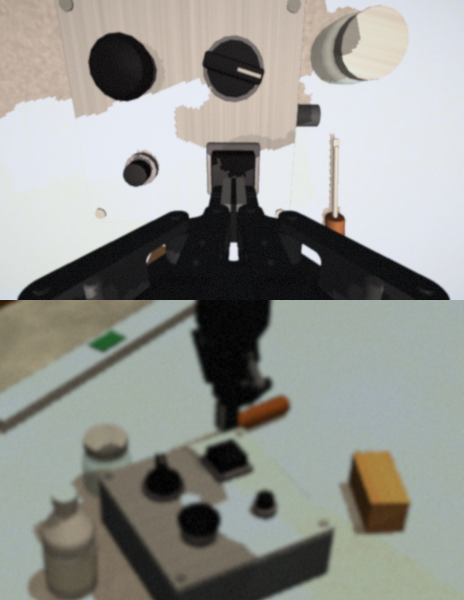

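The pictures show the shut fingertips over the start button (wrist view 325,218), aligned with its bezel. The positions agree with the first measurement. Next I approach and press slowly.

>>> {"name": "move_arm", "arguments": {
  "deltas": [1,0,0,0.012,0,0,0,1,0,0,0.012,0,0,0,1,0,0,0.003,0,0,0,1,0,0,0.002,0,0,0,1,0,0,0,0,0,0,1,0,0,0,0,0,0]
}}

```text
clock: 3.55
tcp_pos: [0.5753, 0.0039, 0.1037]
orientation: [0.0, 0.824, 0.566, 0.0]
wrist_force: [-0.8, 0.5, -0.3]
finger_gap: -0.0002
```

>>> {"name": "move_arm", "arguments": {
  "deltas": [1,0,0,0.002,0,0,0,1,0,0,0.001,0,0,0,1,0,0,0,0,0,0,1,0,0,0,0,0,0]
}}

```text
clock: 4.05
tcp_pos: [0.5755, 0.004, 0.1006]
orientation: [0.0, 0.824, 0.566, 0.0]
wrist_force: [0.3, -1.2, 1.5]
finger_gap: -0.0002
```

>>> {"name": "move_arm", "arguments": {
  "deltas": [1,0,0,0.002,0,0,0,1,0,0,0.0015,0,0,0,1,0,0,0.001,0,0,0,1,0,0,0,0,0,0,1,0,0,0,0,0,0]
}}

```text
clock: 4.68
tcp_pos: [0.5755, 0.0039, 0.0961]
orientation: [0.0, 0.824, 0.566, 0.0]
wrist_force: [1.6, -0.2, 4.1]
finger_gap: 0.0004
```

>>> {"name": "move_arm", "arguments": {
  "deltas": [1,0,0,0.001,0,0,0,1,0,0,0,0,0,0,1,0,0,0,0,0,0]
}}

```text
clock: 5.05
tcp_pos: [0.5755, 0.0039, 0.096]
orientation: [0.001, 0.824, 0.566, 0.001]
wrist_force: [-0.8, 1.2, 11.4]
finger_gap: -0.0002
```

The start button is on its hard stop: 11 N with no further travel. I'll release it, rise and check.

>>> {"name": "move_arm", "arguments": {
  "deltas": [1,0,0,0.0005,0,0,0,1,0,0,0,0,0,0,1,0,0,-0.005,0,0,0,1,0,0,-0.01,0,0,0,1,0,0,-0.03,0,0,0,1,0,0,-0.03,0,0,0,1,0,0,0,0,0,0]
}}

```text
clock: 5.92
tcp_pos: [0.5758, 0.0039, 0.1714]
orientation: [0.001, 0.824, 0.566, 0.001]
wrist_force: [0.4, 0.7, 0.1]
finger_gap: -0.0005
```

>>> {"name": "move_arm", "arguments": {
  "deltas": [1,0.026,-0.026,0,0,0,0,1,0.026,-0.026,0,0,0,0,1,0.026,-0.027,0,0,0,0,1,0,0,0,0,0,0,1,0,0,0,0,0,0]
}}

```text
clock: 6.55
tcp_pos: [0.5288, 0.1049, 0.1685]
orientation: [-0.0, 0.824, 0.567, -0.001]
wrist_force: [-0.3, -0.3, 0.4]
finger_gap: -0.0001
```

Run:
```python
from h import *
p=imaging.read_camera('wrist'); q=imaging.read_camera('side')
cv2.imwrite('pics/b.png',cv2.resize(np.vstack([p['img'][:,:,::-1],cv2.resize(q['img'][120:280,240:480,::-1],(640,427))]),(464,600)))
for n in ['start_top','stop_top','selector_unit','jog_unit']:
  for pp in (p,q):
   for r in imaging.cut_out(pp,n)[:1]:
    m=r['mask']&(pp['z_map']>0); v,u=np.nonzero(m)
    P=w(pp,u,v,pp['z_map'][m]); print(n,round(r['confidence'],2),np.round(r['centre']),len(u),np.round(np.median(P,0),3),np.round(np.percentile(P,3,axis=0),3),np.round(np.percentile(P,97,axis=0),3))
```

```text
start_top 0.94 [437. 291.] 408 [0.588 0.015 0.089] [ 0.564 -0.011  0.078] [0.596 0.085 0.182]
start_top 0.72 [358. 195.] 213 [0.567 0.006 0.089] [ 0.554 -0.011  0.078] [0.585 0.024 0.092]
stop_top 0.62 [322. 212.] 3041 [0.531 0.109 0.099] [0.51  0.091 0.093] [0.549 0.126 0.101]
stop_top 0.75 [344. 230.] 322 [0.525 0.112 0.096] [0.509 0.091 0.086] [0.546 0.127 0.1  ]
selector_unit 0.77 [433. 207.] 3437 [0.602 0.083 0.084] [0.583 0.061 0.075] [0.622 0.098 0.103]
selector_unit 0.67 [324. 210.] 365 [0.598 0.084 0.082] [0.582 0.057 0.069] [0.635 0.099 0.101]
jog_unit 0.63 [376. 223.] 166 [0.497 0.037 0.078] [0.487 0.022 0.069] [0.509 0.045 0.09 ]
```

View pics/b.png

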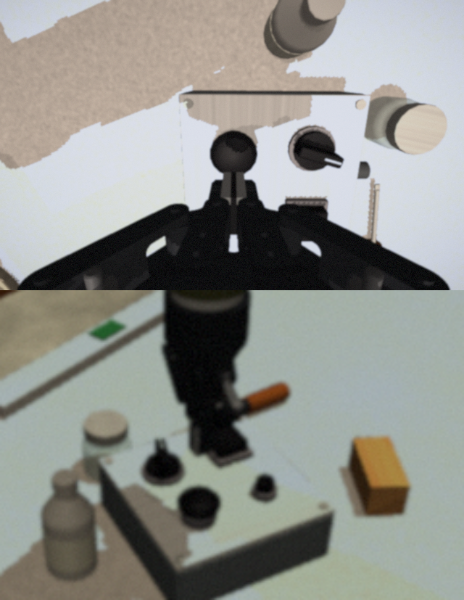

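The start button is back up, with its top at 0.092. The fingertips stand over the mushroom head (wrist view 322,212), and the selector and jog have not moved. Now the stop.

>>> {"name": "move_arm", "arguments": {
  "deltas": [1,0.001,0,0.025,0,0,0,1,0,0,0.025,0,0,0,1,0,0,0.003,0,0,0,1,0,0,0.001,0,0,0,1,0,0,0,0,0,0,1,0,0,0,0,0,0]
}}

```text
clock: 7.8
tcp_pos: [0.5303, 0.1061, 0.1162]
orientation: [0.0, 0.824, 0.566, 0.001]
wrist_force: [-0.2, 0.8, -0.4]
finger_gap: -0.0001
```

>>> {"name": "move_arm", "arguments": {
  "deltas": [1,0,0,0.002,0,0,0,1,0,0,0.002,0,0,0,1,0,0,0.001,0,0,0,1,0,0,0,0,0,0,1,0,0,0,0,0,0]
}}

```text
clock: 8.43
tcp_pos: [0.5296, 0.1061, 0.1103]
orientation: [-0.0, 0.824, 0.566, -0.0]
wrist_force: [-0.6, 0.1, 1.3]
finger_gap: -0.0002
```

>>> {"name": "move_arm", "arguments": {
  "deltas": [1,0,0,0.002,0,0,0,1,0,0,0.002,0,0,0,1,0,0,0.001,0,0,0,1,0,0,0,0,0,0,1,0,0,0,0,0,0]
}}

```text
clock: 9.05
tcp_pos: [0.5297, 0.106, 0.1055]
orientation: [0.0, 0.824, 0.566, 0.0]
wrist_force: [-1.4, -0.9, 3.5]
finger_gap: -0.0003
```

>>> {"name": "move_arm", "arguments": {
  "deltas": [1,0,0,0.001,0,0,0,1,0,0,0.001,0,0,0,1,0,0,0,0,0,0,1,0,0,0,0,0,0]
}}

```text
clock: 9.55
tcp_pos: [0.5298, 0.106, 0.104]
orientation: [0.0, 0.824, 0.566, 0.0]
wrist_force: [-3.0, -0.8, 9.2]
finger_gap: 0.0001
```

>>> {"name": "move_arm", "arguments": {
  "deltas": [1,0,0,0.0007,0,0,0,1,0,0,0,0,0,0,1,0,0,0,0,0,0]
}}

```text
clock: 9.93
tcp_pos: [0.5298, 0.1061, 0.104]
orientation: [0.0, 0.824, 0.566, 0.0]
wrist_force: [-4.4, -0.8, 13.3]
finger_gap: -0.0
```

>>> {"name": "move_arm", "arguments": {
  "deltas": [1,0,0,-0.005,0,0,0,1,0,0,-0.01,0,0,0,1,0,0,-0.03,0,0,0,1,0,0,-0.03,0,0,0,1,0,0,-0.03,0,0,0,1,0,0,-0.03,0,0,0,1,0,0,0,0,0,0,1,0,0,0,0,0,0]
}}

```text
clock: 10.92
tcp_pos: [0.5292, 0.106, 0.2368]
orientation: [-0.0, 0.824, 0.566, -0.0]
wrist_force: [0.2, -0.3, -0.6]
finger_gap: 0.0002
```

Run:
```python
from h import *
p=imaging.read_camera('wrist'); q=imaging.read_camera('side')
cv2.imwrite('pics/c.png',cv2.resize(np.vstack([p['img'][:,:,::-1],cv2.resize(q['img'][120:280,240:480,::-1],(640,427))]),(464,600)))
for n in ['start_top','stop_top','selector_unit','jog_unit']:
  for pp in (p,q):
   for r in imaging.cut_out(pp,n)[:1]:
    m=r['mask']&(pp['z_map']>0); v,u=np.nonzero(m)
    P=w(pp,u,v,pp['z_map'][m]); print(n,round(r['confidence'],2),np.round(r['centre']),len(u),np.round(np.median(P,0),3),np.round(np.percentile(P,3,axis=0),3),np.round(np.percentile(P,97,axis=0),3))
```

```text
start_top 0.79 [405. 263.] 1321 [0.577 0.009 0.092] [ 0.557 -0.011  0.079] [0.594 0.024 0.093]
start_top 0.44 [373. 222.] 141 [0.498 0.038 0.08 ] [0.489 0.025 0.069] [0.514 0.045 0.089]
stop_top 0.81 [322. 189.] 1965 [0.53  0.108 0.098] [0.51  0.088 0.092] [0.549 0.126 0.101]
stop_top 0.54 [346. 232.] 284 [0.523 0.112 0.096] [0.509 0.092 0.088] [0.544 0.127 0.1  ]
selector_unit 0.55 [403. 186.] 2138 [0.602 0.082 0.084] [0.583 0.06  0.071] [0.625 0.099 0.103]
selector_unit 0.82 [323. 211.] 355 [0.597 0.085 0.082] [0.582 0.061 0.07 ] [0.621 0.099 0.102]
jog_unit 0.64 [354. 197.] 282 [0.571 0.008 0.089] [ 0.554 -0.016  0.076] [0.595 0.024 0.092]
```

View pics/c.png

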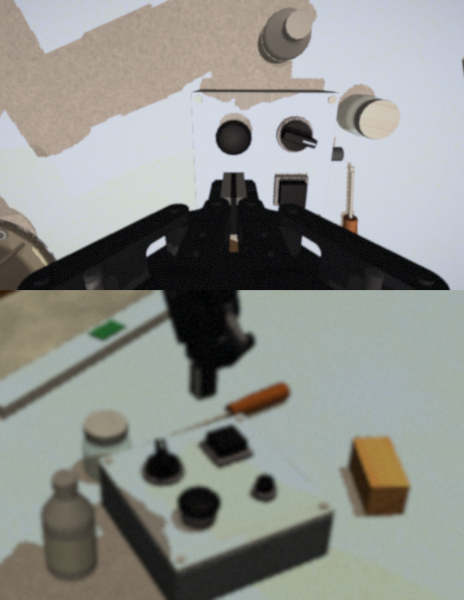

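Both buttons are up again: start top at 0.092, stop top at 0.100. Nothing else has moved. I'll withdraw a little further and hand in.

>>> {"name": "move_arm", "arguments": {
  "deltas": [1,0,0,-0.03,0,0,0,1,0,0,-0.03,0,0,0,1,0,0,0,0,0,0,1,0,0,0,0,0,0]
}}

```text
clock: 11.92
tcp_pos: [0.5295, 0.1061, 0.2971]
orientation: [-0.0, 0.824, 0.566, -0.0]
wrist_force: [-0.6, 0.7, -0.1]
finger_gap: -0.0001
```

Run:
```python
from h import *
s=env.get_state(); print(s['clock'],s['tcp_pos'],s['wrist_force'],abs(s['qvel']).max())
print(order.hand_in())
```

```text
11.925 [0.52946735 0.10605268 0.29710107] [-0.57220001  0.7373405  -0.08027156] 0.018490406682275976
the job is handed in; nothing more can be done
None
```

With the jaws shut, I pressed the start button and then the stop button down to their hard stops, letting each come up before going on. I then withdrew straight up and handed the job in at about 12 s.

- **Start:** it stopped moving after about 7 mm of travel, with 11.4 N measured there. I then commanded 0.5 mm more before letting go and did not read the force at that point.
- **Stop:** it also stopped after about 7 mm. The force rose from 9.2 to 13.3 N with no more travel. A sideways force of up to 4.4 N showed during this press and was gone on release.
- **Last checks:** the pictures after the stop press showed both buttons up, with tops at about 0.092 m and 0.100 m. The selector, the jog button and the loose things visible looked unmoved. At hand-in the wrist force was about zero and the tool was at 0.297 m height, clear of everything.
- **Disagreement:** in the side camera's last picture the networks swapped the start and jog labels. The picture itself and the wrist camera settled which was which.

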